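# Refit the sunglasses display bracket and click its cap on

### The arm

A 7-joint arm with a two-finger parallel gripper is mounted at the origin on the work surface. World frame = base frame: x ahead of the robot, y to its left, z up, the work surface at z = 0. Lengths are in m, angles in rad, forces in N, time in s.
With the tool pointing down it reaches from about 0.4 to 0.875 m from the base axis. Payload 19.3 kg.
Tool frame: the origin (TCP) lies midway between the tips of the shut fingers; the grasp point (between the pads) lies 19 mm behind it; z points along the fingers, y is the line along which they close (so a half turn about z gives the same grasp; the last joint's range is limited). The gripper opens to 85 mm and grips with 20 to 120 N. Pads are 22 mm wide; open, the fingers measure 114 mm over their backs; the gripper's body (76 mm by 85 mm) begins 54 mm behind the grasp point. The pads swing forward as they close: fully open they stand 13 mm farther back than shut.
Start: joints at [1.27, 0.521, -0.036, 1.599, 0.021, 1.021, -0.113], TCP at [0.143, -0.608, 0.231] pointing down, gripper open.
Joint ranges: [-2.91, 2.91], [-0.3, 2.13], [-1.5, 1.42], [0.17, 2.43], [-1.26, 4.41], [0.16, 1.93], [-2.52, 2.52]. Speed limits (rad/s): [1.89, 1.89, 2.39, 2.39, 3.01, 3.01, 3.01].

### API

Orientations are given as [roll, pitch, yaw] about the fixed x, y, z axes, in that order (R = Rz(yaw) Ry(pitch) Rx(roll)).
In Python, from workcell import telemetry, grab_frame, calibration, bot, outline_of, landmark_of gives the robot as it stands. The module is installed in compiled form; this text tells all that it offers.
- The arm moves only by the shell command python3 -m inch 'ROWS' [FORCE]. ROWS is JSON, a list of rows, each a list of 7 numbers: the shift along the tool's x, y, z in m, then the turn, a rotation vector about the tool's x, y, z in rad, then the closure, from 0 (fully open) to 1 (shut). A call has 1 to 5 rows; each row shifts and turns the commanded pose from where the row before left it, along the tool's axes as they then stand; what a row does not reach is not made up. A row lasts 1/10 s, in which the tool goes at most 50 mm and 8.59 degrees, less where a joint would pass 70% of its speed; a pose out of reach is approached as far as the arm can. A call is refused whole if a number of a shift passes 0.05 or a number of a turn 0.15, either way. A call with a gripper value outside its range is refused whole. The fingers move at their own pace and stop on an object; FORCE is the grip in N (left out, the last holds). Time passes only in rows, so rows that do not move let the fingers close. It gives the time, the measured TCP pose, the force, the opening and the grip force at its end, in the units of the state.
- telemetry.observe(): the state, without advancing time (a new reading comes with each control period).
- grab_frame(name): name is "scene" or "top"; returns the picture (400x640x3 uint8, red, green, blue); there is no depth.
- calibration(name): a dict with "fovy" (degrees; the focal length in pixels is half the picture's height over the tangent of half this angle, whatever the lens; pixels are square), "cx", "cy" (the principal point, pixels), "pose" (4x4, takes a point from camera to world coordinates). Camera axes: x right, y down, z forward; pixel columns grow to the right and rows downward; lengths in m; the calibration is good to about 2 mm. A picture is of the moment at which its call begins. calibration takes no time and is no camera call.
- bot.job_done(): hands the job in; it is judged then, once.
Trained networks look in the newest picture that a camera, given by its name, has taken for a name from the list of things; names that differ only in an ending like _2 or _b are one class to them, and where a whole thing is asked for, a point or a joint stands for the part that bears it (a point fixed in the world has none). Each returns a list of dicts, best first, with "score" (0 to 1); they miss things now and then, are a little off and sometimes report something else, mostly with a low value. They report only what shows in the picture. A call takes as long as a camera call. They do not tell look-alikes from the thing itself.
- outline_of(label, camera): "region" (400x640 bool, what is visible of it) and "rect" ([left, top, right, bottom] in pixels, round what is visible of it).
- landmark_of(label, camera): "xy" ([column, row] in pixels: a listed point, or the origin of a listed thing).
The state is a dict: "clock": time; "qpos": joint angles; "qd": joint speeds; "joint_efforts": joint torques, N m; "position": TCP position; "tool_rot": TCP orientation; "force": force on the tool from outside, world axes, zero at the start; "moment": the same for the moment, N m; "grip_width": finger opening in m; "finger_force": force on a finger pad.
Only numpy, scipy, OpenCV 4.12 (cv2) and the standard library are available. Lean on these libraries where they do the work, as an engineer would, in place of code of your own. Each camera call takes 0.05 s, during which the arm holds its last target. There are 200 camera calls.

### The job

Put the display bracket with the pair of sunglasses back on the steel post, its hub ring down flat on the round foot, then press the loose black snap cap onto the stud at the top of the post until it clicks and sits fully home. Keep pressing the cap down firmly after the click and finish like that: the program ends with the gripper still on the cap, pressing it. Leave the spectacle case, the wooden doll and the white cup where they are.

Things in the scene. Friction and masses are not known exactly. Their poses are not given: they have to be found in the camera images.
- stand: fixed display post; origin: centre of its underside, on the counter, z up. Dark steel round foot, 100 mm diameter, 12 mm thick; on it a steel post 23 mm in diameter up to 38 mm above the counter, narrowing to 18 mm at 41 mm; from there up it is the snap stud, 18 mm in diameter, its tip chamfered to a flat end 12 mm wide, 64 mm above the counter
- stud_top (a point): centre of the stud's flat end, 64 mm above the stand's origin; the rigid stop for the cap, where a firm push is some 10 to 20 N
- catch (a point): centre of the stud's snap catch, on its axis 54 mm above the stand's origin: four sprung steel balls stick out 2.8 mm from the stud's side. The cap's lip meets them with the cap's rim about 57 mm above the counter, takes about 8 to 10 N to pass, then the force drops suddenly as the balls spring out above the lip
- bracket: loose display bracket, 0.18 kg: black hub ring, 48 mm outside, 29 mm bore, 30 mm tall, standing on the counter; a steel bar (12 mm wide, 12 to 20 mm up) runs along its own +x to sunglasses (132 mm wide across y, 6 to 50 mm up, 99 to 125 mm from the hub axis). Origin: centre of the hub's underside, z up. Grip the hub's +y and -y sides. Fitted, it stands 12 mm up on the foot, pointing any way
- cap: loose black plastic snap cap: cylinder 38 mm in diameter, 34 mm tall, about 0.05 kg, standing open end down. Origin: centre of its lower rim, z up. Cavity 18 mm deep and 26 mm wide, with a 3 mm tall inner lip at the mouth, opening 20.4 mm. Home (stud end against the cavity's roof) its rim is 46 mm above the stand's origin, 4 mm above the fitted hub; unclicked on the catch, about 11 mm higher
- case: bystander: closed black spectacle case, 62 x 158 x 36 mm, long side along its y, origin at the centre of its underside; leave it alone
- doll: bystander: turned wooden doll, 62 mm wide, 95 mm tall, origin at the centre of its underside; leave it alone
- cup: bystander: white cup, 72 mm wide, 85 mm tall, origin at the centre of its underside; leave it alone
There are look-alikes about, which are no part of the job. Leave any pink look-alike of the bracket alone. There is more than one size of the cap; the one meant has the size given above.

How it is judged:
On the way, in this order (a step that is already met when the one before it is completed fails the run):
1. the bracket's hub is over the post and flat on the foot (z of bracket in the frame of stand below 0.0145 m and horizontal distance between bracket and stand below 0.006 m and angle between bracket's own z axis and vertical below 0.08 rad), for 0.2 s.
2. the cap has clicked over the catch and is home on the stud (z of cap in the frame of stand below 0.0485 m and horizontal distance between cap and stand below 0.004 m and angle between cap's own z axis and vertical below 0.12 rad), for 0.2 s.
At the end, for the whole second after the job is handed in: Hub flat on the foot round the post (2.5 mm in height, 6 mm sideways, 0.08 rad tilt); cap clicked home on the stud (2.5 mm in height, 4 mm sideways, 0.12 rad); the fingers still on the cap, which presses on the stud with over 4 N; cap and bracket at rest (all of step 1 and all of step 2 and contact force between cap and stand above 4 N and contact force between the fingers and cap above 2 N and linear speed of each of cap, bracket below 0.02 m/s); the arm keeps its last pose, push and grip.
It fails at once if a bystander (case, doll or cup) was shifted by more than 25 mm (distance of any of case, doll, cup from where it was at the start of the episode above 0.025 m).
It also fails if it takes over 64 s, if anything falls off the work surface, if the arm or the gripper's body presses on something with over 40 N, if the wrist force passes 120 N, or if a joint passes its speed limit or range.

## Working session

There is one attempt and no reset: what is moved stays moved. The work goes in short steps, Python scripts to look and compute and a shell command to move; the robot and the scene stay as the last step left them, time stands still between calls to the robot, and variables do not carry over. Pictures are saved under pics/ and viewed, at most 10 in all, crops included, and the job is handed in when it is done.

```bash
mkdir -p pics
cat > h.py <<'E'
import numpy as np,cv2
from workcell import telemetry, grab_frame, calibration, bot, outline_of, landmark_of
def ray(cam,uv):
    c=calibration(cam);f=200/np.tan(np.radians(c["fovy"])/2);P=np.array(c["pose"])
    d=P[:3,:3]@np.array([(uv[0]-c["cx"])/f,(uv[1]-c["cy"])/f,1]);return P[:3,3],d
def onz(cam,uv,z):
    o,d=ray(cam,uv);return o+d*(z-o[2])/d[2]
def proj(cam,p):
    c=calibration(cam);f=200/np.tan(np.radians(c["fovy"])/2);P=np.array(c["pose"])
    q=P[:3,:3].T@(np.array(p)-P[:3,3]);return np.array([f*q[0]/q[2]+c["cx"],f*q[1]/q[2]+c["cy"]])
def save(cam,name):
    im=grab_frame(cam);cv2.imwrite(f"pics/{name}.png",im[:,:,::-1]);return im
E
python3 - <<'E'
from h import *
np.set_printoptions(precision=4,suppress=True)
for c in("scene","top"):
    save(c,c+"0");k=calibration(c);print(c,k)
    for n,z in(("stand",0),("stud_top",.064),("bracket",0),("cap",0),("case",0),("doll",0),("cup",0)):
        for r in landmark_of(n,c): print(n,round(r["score"],2),np.round(r["xy"],1),onz(c,r["xy"],z))
s=telemetry.observe();print(s)
E
```

```text
scene {'fovy': 54.91345271663022, 'cx': 313.82559947322926, 'cy': 211.81548683333799, 'pose': array([[ 0.4649,  0.5771, -0.6714,  1.3316],
       [ 0.8852, -0.2883,  0.3651, -0.379 ],
       [ 0.0171, -0.7641, -0.6449,  0.7884],
       [ 0.    ,  0.    ,  0.    ,  1.    ]])}
stand 0.6 [306.  211.7] [0.4993 0.0454 0.    ]
stud_top 0.71 [300.4 198.8] [0.505  0.0231 0.064 ]
bracket 0.85 [367.3 175.5] [0.4177 0.3332 0.    ]
bracket 0.81 [356.7 194.6] [0.4959 0.2382 0.    ]
bracket 0.68 [427.8 253.7] [0.8181 0.2708 0.    ]
cap 0.74 [222.6 266.5] [ 0.6035 -0.26    0.    ]
cap 0.57 [194.9 251.4] [ 0.5141 -0.312   0.    ]
case 0.74 [313.6 181.4] [0.3642 0.1435 0.    ]
doll 0.76 [361.  263.7] [0.7644 0.0806 0.    ]
cup 0.61 [248.5 204.8] [ 0.3854 -0.1052  0.    ]
top {'fovy': 50.49610693748772, 'cx': 323.2478292012412, 'cy': 197.36665675554772, 'pose': array([[ 0.02  , -0.9867,  0.1615,  0.4241],
       [-0.9996, -0.0231, -0.0173,  0.0223],
       [ 0.0208, -0.1611, -0.9867,  0.9882],
       [ 0.    ,  0.    ,  0.    ,  1.    ]])}
stand 0.72 [312.8 233.1] [0.501  0.0276 0.    ]
stud_top 0.79 
[... 301 characters left out ...]
[254.6 284.1] [0.3821 0.1573 0.    ]
case 0.3 [457.9 230. ] [ 0.5156 -0.3127  0.    ]
doll 0.77 [299.4 120.3] [0.7743 0.0668 0.    ]
cup 0.97 [366.6 290.4] [ 0.3729 -0.0984  0.    ]
{'clock': 0.8, 'qpos': array([ 1.2698,  0.5214, -0.0363,  1.5995,  0.0212,  1.0211, -0.1128]), 'qd': array([ 0.001 , -0.0005, -0.0025,  0.0007,  0.0001, -0.001 , -0.0007]), 'joint_efforts': array([  0.    , -92.6784,   1.9785, -37.0239,   0.0181,   0.0019,
        -0.    ]), 'position': array([ 0.143 , -0.6084,  0.2313]), 'tool_rot': array([-3.1416,  0.    ,  0.2308]), 'force': array([ 1.3976, -0.0399,  0.1406]), 'moment': array([ 0.034 ,  0.0483, -0.0192]), 'finger_force': 0.0, 'grip_width': 0.08514183183307203}
```

View pics/scene0.png

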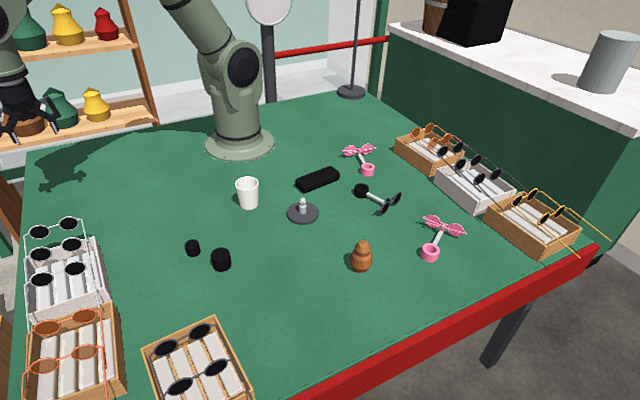

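View pics/top0.png

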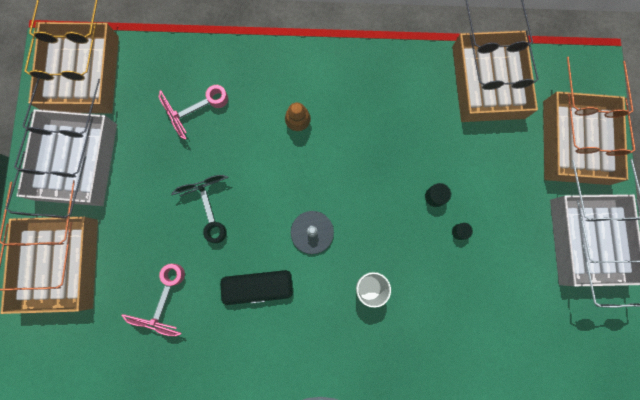

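The top view shows the black bracket's hub at (215,233) with its glasses at (200,185). The two pink ones at (215,95) and (171,274) are decoys. The stand is at (312,232), and there are two caps, a larger one at (438,195) and a smaller one at (462,231). Next I measure the cap sizes, the hub and the stand more precisely.

```bash
cat > m.py <<'E'
from h import *
from scipy.optimize import least_squares
np.set_printoptions(precision=4,suppress=True)
def cylpts(x,y,r,h,z0=0):
    a=np.linspace(0,2*np.pi,48);return [(x+r*np.cos(t),y+r*np.sin(t),z) for t in a for z in(z0,z0+h)]
def box(cam,x,y,r,h,z0=0):
    q=np.array([proj(cam,p) for p in cylpts(x,y,r,h,z0)]);return np.r_[q.min(0),q.max(0)]
def rects(n,c):
    out=[]
    for r in outline_of(n,c):
        m=r["region"];ys,xs=np.where(m);out.append((round(r["score"],2),np.array([xs.min(),ys.min(),xs.max()+1,ys.max()+1.]),m))
    return out
E
python3 - <<'E'
from m import *
R={}
for c in("scene","top"):
    grab_frame(c)
    for n in("cap","stand","bracket"):
        R[c,n]=rects(n,c)
        for s,b,m in R[c,n]: print(c,n,s,b,m.sum())
for nm,g in(("big",(.60,-.26)),("small",(.518,-.315))):
    B={}
    for c in("scene","top"):
        e=proj(c,(*g,.015));B[c]=min(R[c,"cap"],key=lambda r:np.linalg.norm((r[1][:2]+r[1][2:])/2-e))[1]
    f=lambda p:np.r_[[box(c,*p)-B[c] for c in B]].ravel()
    s=least_squares(f,[*g,.018,.03]);print(nm,s.x,s.fun)
    for r,h in((.019,.034),):
        s=least_squares(lambda p:f([*p,r,h]),g);print(s.x,s.cost)
# foot
B={c:R[c,"stand"][0][1] for c in("scene","top")}
print("foot top",[box(c,.503,.0295,.05,.012)-B[c] for c in B])
s=least_squares(lambda p:np.r_[[(box(c,*p,.05,.012)-B[c])[[0,2,3]] for c in B]].ravel(),[.503,.03]);print("stand",s.x,s.fun)
# hub: dark mask near hub, bracket mask top edges
im=grab_frame("top")
for c in("scene","top"):
    print("hubbox",c,box(c,.495,.25,.024,.03))
E
```

```text
scene cap 0.63 [211. 247. 231. 273.] 410
scene cap 0.46 [185. 239. 200. 257.] 210
scene stand 0.85 [287. 197. 318. 225.] 612
scene bracket 0.93 [354. 183. 402. 214.] 437
scene bracket 0.85 [420. 215. 466. 262.] 730
scene bracket 0.84 [344. 144. 374. 176.] 391
top cap 0.6 [425. 183. 451. 207.] 469
top cap 0.54 [452. 224. 473. 240.] 252
top stand 0.77 [291. 211. 334. 255.] 1484
top bracket 0.89 [173. 175. 227. 243.] 861
top bracket 0.64 [124. 264. 185. 337.] 1152
top bracket 0.63 [161.  85. 228. 138.] 737Traceback (most recent call last):
  File "<stdin>", line 13, in <module>
    return func(*args, **kwargs)
    result = trf(vector_fun.fun, vector_fun.jac, x0, f0, J0, lb, ub, ftol, xtol,
                 gtol, max_nfev, x_scale, loss_function, tr_solver,
                 tr_options.copy(), verbose, callback=callback_wrapped)
    return trf_no_bounds(
        fun, jac, x0, f0, J0, ftol, xtol, gtol, max_nfev, x_scale,
        loss_function, tr_solver, tr_options, verbose, callback=callback)
    f_new = fun(x_new)
    self._update_fun()
    ~~~~~~~~~~~~~~~~^^
    self.f = self.fun_wrapped(xp_copy(self.x))
             ~~~~~~~~~~~~~~~~^^^^^^^^^^^^^^^^^
    return np.atleast_1d(self.fun(x))
                         ~~~~~~~~^^^
    return self.f(x, *self.args, **self.kwargs)
           ~~~~~~^^^^^^^^^^^^^^^^^^^^^^^^^^^^^^
  File "<stdin>", line 12, in <lambda>
  File "m.py", line 7, in box
    q=np.array([proj(cam,p) for p in cylpts(x,y,r,h,z0)]);return np.r_[q.min(0),q.max(0)]
                ~~~~^^^^^^^
  File "h.py", line 9, in proj
    c=calibration(cam);f=200/np.tan(np.radians(c["fovy"])/2);P=np.array(c["pose"])
ValueError: time passes only in moves, steps and waits
```

```bash
sed -i 's/^def ray/from functools import lru_cache\ncalibration=lru_cache(calibration)\ndef ray/' h.py
python3 - <<'E'
from m import *
print(telemetry.observe()["clock"])
R={}
for c in("scene","top"):
    im=grab_frame(c)
    for n in("cap","stand","bracket"): R[c,n]=rects(n,c)
for nm,g in(("big",(.60,-.26)),("small",(.518,-.315))):
    B={}
    for c in("scene","top"):
        e=proj(c,(*g,.015));B[c]=min(R[c,"cap"],key=lambda r:np.linalg.norm((r[1][:2]+r[1][2:])/2-e))[1]
    f=lambda p:np.r_[[box(c,*p)-B[c] for c in B]].ravel()
    s=least_squares(f,[*g,.018,.03]);print(nm,s.x,s.fun)
    s=least_squares(lambda p:f([*p,.019,.034]),g);print("as 38x34",s.x,s.cost,s.fun)
B={c:R[c,"stand"][0][1] for c in("scene","top")}
s=least_squares(lambda p:np.r_[[(box(c,*p,.05,.012)-B[c])[[0,2,3]] for c in B]].ravel(),[.503,.03]);print("stand",s.x,s.fun)
for c in("scene","top"):
    m=min(R[c,"bracket"],key=lambda r:np.linalg.norm((r[1][:2]+r[1][2:])/2-proj(c,(.54,.26,.015))))
    print("hubbox",c,box(c,.495,.25,.024,.03),m[1])
    im=grab_frame(c);b=m[1].astype(int);cr=im[b[1]-12:b[3]+12,b[0]-12:b[2]+12,::-1]
    cr=cv2.resize(cr,None,fx=5,fy=5,interpolation=cv2.INTER_CUBIC);cv2.imwrite(f"pics/br_{c}.png",cr);print(b-12,cr.shape)
a,b=[cv2.imread(f"pics/br_{c}.png") for c in("scene","top")]
h=max(a.shape[0],b.shape[0]);p=lambda i:cv2.copyMakeBorder(i,0,h-i.shape[0],0,0,0)
cv2.imwrite("pics/br.png",np.hstack([p(a),p(b)]));print(a.shape)
E
```

```text
1.2
big [ 0.5944 -0.2605  0.025   0.0408] [-0.3986  0.1712 -0.3016 -0.6824 -0.4091 -0.2866 -0.0253 -0.204 ]
as 38x34 [ 0.5942 -0.2613] 31.003670167788812 [ 2.0159  3.5654 -2.8229 -2.3472  2.4124  2.9454 -3.2362 -2.6049]
small [ 0.5113 -0.3174  0.019   0.0298] [-0.4155  0.0132 -0.3139 -0.6668 -0.1101 -0.5024 -0.3064  0.0126]
as 38x34 [ 0.5117 -0.3169] 1.2850799259100367 [-0.5239 -1.0158 -0.1451 -0.6394 -0.2771 -0.8386  0.1674 -0.1606]
stand [0.5055 0.0288] [-0.8282  0.1629 -0.0123 -0.4353 -0.0074 -0.2168]
hubbox scene [352.4    182.1114 367.5996 197.8878] [354. 183. 401. 214.]
[342 171 389 202] (275, 355, 3)
hubbox top [202.9922 221.9507 227.1682 244.0087] [171. 174. 229. 243.]
[159 162 217 231] (465, 410, 3)
(275, 355, 3)
```

View pics/br.png

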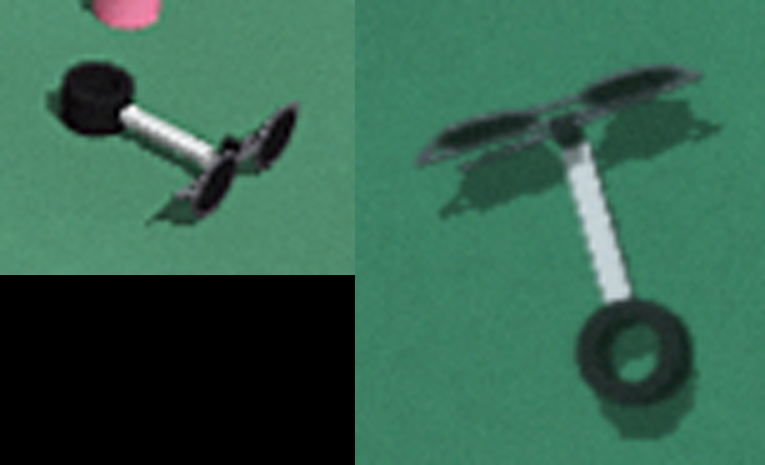

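The crop shows the hub ring in the scene view at roughly x 354.4–368.6, y 183.4–198.2, and in the top view at x 203.2–226.6, y 221.4–243.4. The bar runs to (203,193) in the top view. The smaller cap is the 38 mm one, at about (0.511,-0.317). Now I fit the hub and yaw, then work out the move.

```bash
cat > d.py <<'E'
import sys,numpy as np
from workcell import telemetry
from scipy.spatial.transform import Rotation as R
s=telemetry.observe();T=np.array([float(v) for v in sys.argv[1:4]])
Q=R.from_euler("xyz",s["tool_rot"]);d=Q.inv().apply(T-s["position"])
r=(Q.inv()*R.from_euler("xyz",[np.pi,0,float(sys.argv[4])])).as_rotvec() if len(sys.argv)>4 else 0
print("t",round(s["clock"],2),"pos",s["position"].round(4),s["tool_rot"].round(3),"tool delta",d.round(4),"turn",np.round(r,3),"F",s["force"].round(1),"w",round(s["grip_width"],4),round(s["finger_force"],1),"q",s["qpos"].round(2))
E
python3 - <<'E'
from m import *
B={"scene":np.array([354.4,183.4,368.6,198.2]),"top":np.array([203.2,221.4,226.6,243.4])}
for cs in(("scene","top"),("top",),("scene",)):
    s=least_squares(lambda p:np.r_[[box(c,*p,.024,.03)-B[c] for c in cs]].ravel(),[.497,.25]);print(cs,s.x,s.fun)
a=onz("top",(211.4,222),.02);b=onz("top",(203.4,193),.02);print(a,b,np.arctan2(*(b-a)[1::-1]),np.arctan2(*(b[:2]-s.x)[::-1]))
E
python3 d.py 0.47 -0.3 0.2 0.25
```

```text
('scene', 'top') [0.4974 0.2513] [-1.2886 -1.0144 -0.2625 -0.0203 -0.7264 -0.5268  0.0569 -0.453 ]
('top',) [0.4963 0.2505] [-0.3818 -0.0348  0.3947  0.0317]
('scene',) [0.5008 0.2522] [-0.536  -0.5428  0.5276  0.4823]
[0.5197 0.2592 0.02  ] [0.5863 0.2817 0.02  ] 0.32598548163209956 0.33250806379020453
t 1.7 pos [ 0.1429 -0.6084  0.2313] [-3.142  0.     0.231] tool delta [ 0.389  -0.2255  0.0313] turn [-0.     0.    -0.019] F [ 0.3 -0.  -0.3] w 0.0854 0.0 q [ 1.27  0.52 -0.04  1.6   0.02  1.02 -0.11]
```

```bash
python3 -m inch '[[0.039,-0.022,0,0,0,0,0],[0.039,-0.022,0,0,0,0,0],[0.039,-0.022,0,0,0,0,0],[0.039,-0.022,0,0,0,0,0],[0.039,-0.022,0,0,0,0,0]]' 60; python3 -m inch '[[0.039,-0.022,0,0,0,0,0],[0.039,-0.022,0,0,0,0,0],[0.039,-0.022,0,0,0,0,0],[0.039,-0.022,0,0,0,0,0],[0.039,-0.022,0,0,0,0,0]]'; python3 d.py .497 .251 .15 .326
```

```text
clock: 2.2
position: [0.3087, -0.4554, 0.2315]
tool_rot: [3.141, -0.0, 0.231]
force: [0.2, -1.1, -0.1]
grip_width: 0.0856
finger_force: 0.0
clock: 2.7
position: [0.4735, -0.3037, 0.2315]
tool_rot: [3.141, -0.0, 0.231]
force: [0.8, -0.6, -0.4]
grip_width: 0.0854
finger_force: 0.0
t 2.7 pos [ 0.4735 -0.3037  0.2315] [ 3.141 -0.     0.231] tool delta [ 0.1497 -0.5346  0.0814] turn [ 0.    -0.    -0.095] F [ 0.8 -0.6 -0.4] w 0.0854 0.0 q [ 0.57  0.42 -0.15  1.76  0.07  0.96 -0.94]
```

```bash
python3 -m inch '[[0.012,-0.042,0,0,0,-0.02,0],[0.012,-0.042,0,0,0,-0.02,0],[0.012,-0.042,0,0,0,-0.02,0],[0.012,-0.042,0,0,0,-0.02,0],[0.012,-0.042,0,0,0,-0.015,0]]'; python3 -m inch '[[0.012,-0.042,0,0,0,0,0],[0.012,-0.042,0,0,0,0,0],[0.012,-0.042,0,0,0,0,0],[0.012,-0.042,0,0,0,0,0],[0.012,-0.042,0,0,0,0,0]]';  python3 d.py .497 .251 .07 .326
```

```text
clock: 3.2
position: [0.4738, -0.085, 0.2315]
tool_rot: [3.141, -0.001, 0.327]
force: [0.9, 0.2, -0.0]
grip_width: 0.0851
finger_force: 0.0
clock: 3.7
position: [0.4633, 0.1331, 0.2316]
tool_rot: [3.141, -0.001, 0.326]
force: [2.1, -0.1, 1.5]
grip_width: 0.0854
finger_force: 0.0
t 3.7 pos [0.4633 0.1331 0.2316] [ 3.141e+00 -1.000e-03  3.260e-01] tool delta [ 0.0696 -0.1009  0.1616] turn [ 0.    -0.001 -0.   ] F [ 2.1 -0.1  1.5] w 0.0854 0.0 q [-0.12  0.31 -0.35  1.95  0.14  0.9  -1.78]
```

```bash
python3 -m inch '[[0.023,-0.034,0.02,0,0,0,0],[0.023,-0.034,0.02,0,0,0,0],[0.023,-0.033,0.03,0,0,0,0],[0,0,0.04,0,0,0,0],[0,0,0.04,0,0,0,0]]'; python3 d.py .497 .251 .003 .326
python3 - <<'E'
from h import *
save("top","t1");save("scene","s1")
a=cv2.imread("pics/t1.png")[170:270,150:280];b=cv2.imread("pics/s1.png")[100:220,300:420]
r=lambda i:cv2.resize(i,(390,400),interpolation=cv2.INTER_CUBIC)
cv2.imwrite("pics/c1.png",np.hstack([r(a),r(b)]))
E
```

```text
clock: 4.2
position: [0.4965, 0.2504, 0.08]
tool_rot: [-3.141, -0.001, 0.327]
force: [1.1, 0.0, -0.8]
grip_width: 0.0852
finger_force: 0.0
t 4.2 pos [0.4965 0.2504 0.08  ] [-3.141e+00 -1.000e-03  3.270e-01] tool delta [ 0.0006 -0.0003  0.077 ] turn [-0.001 -0.001  0.001] F [ 1.1  0.  -0.8] w 0.0852 0.0 q [-0.36  0.63 -0.3   1.89  0.29  0.66 -2.08]
```

View pics/c1.png

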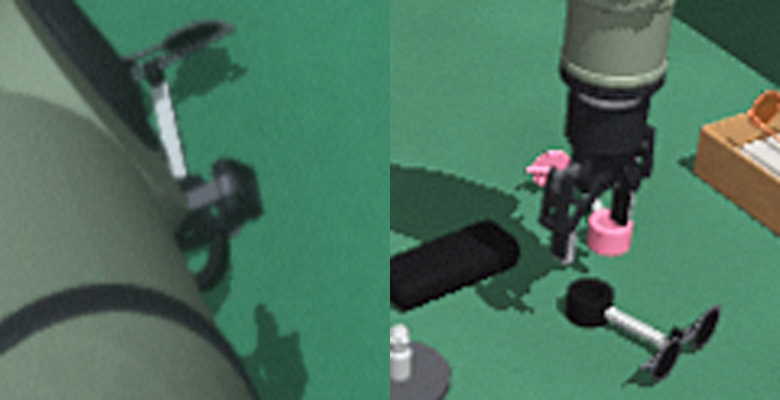

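The gripper hangs over the hub, with its fingers on either side and clear of the case. I'll descend and grip.

```bash
python3 -m inch '[[0.001,0,0.03,0,0,0,0],[0,0,0.025,0,0,0,0],[0,0,0.02,0,0,0,0],[0,0,0,0,0,0,1],[0,0,0,0,0,0,1]]' 60; python3 -m inch '[[0,0,0,0,0,0,1],[0,0,0,0,0,0,1],[0,0,0,0,0,0,1],[0,0,0,0,0,0,1],[0,0,0,0,0,0,1]]';python3 d.py .497 .251 .003 .326
```

```text
clock: 4.8
position: [0.4983, 0.2497, 0.0082]
tool_rot: [-3.141, -0.001, 0.325]
force: [-0.4, -0.4, 0.7]
grip_width: 0.0588
finger_force: 0.0
clock: 5.3
position: [0.4986, 0.2499, 0.0089]
tool_rot: [-3.141, -0.003, 0.325]
force: [-4.3, -1.6, 15.6]
grip_width: 0.0469
finger_force: 59.0
t 5.3 pos [0.4986 0.2499 0.0089] [-3.141e+00 -3.000e-03  3.250e-01] tool delta [-0.0011 -0.0016  0.0059] turn [-0.    -0.003 -0.001] F [-4.3 -1.6 15.6] w 0.0469 59.0 q [-0.39  0.75 -0.25  1.91  0.35  0.52 -2.12]
```

```bash
python3 -m inch '[[0,0,-0.02,0,0,0,1],[0,0,-0.03,0,0,0,1],[0,0,-0.04,0,0,0,1],[0,0,-0.02,0,0,0,1],[0,0,0,0,0,0,1]]' 80;python3 d.py .506 .0288 .12 .326
```

```text
clock: 5.8
position: [0.4992, 0.25, 0.1207]
tool_rot: [-3.141, -0.006, 0.325]
force: [-0.6, 0.1, -2.0]
grip_width: 0.0453
finger_force: 82.2
t 5.8 pos [0.4992 0.25   0.1207] [-3.141 -0.006  0.325] tool delta [-6.430e-02  2.118e-01  1.000e-04] turn [-0.001 -0.006 -0.001] F [-0.6  0.1 -2. ] w 0.0453 82.2 q [-0.33  0.57 -0.33  1.87  0.26  0.74 -2.05]
```

```bash
python3 -m inch '[[-0.012,0.04,0,0,0,0,1],[-0.012,0.04,0,0,0,0,1],[-0.012,0.04,0,0,0,0,1],[-0.012,0.04,0,0,0,0,1],[-0.012,0.04,0,0,0,0,1]]';python3 -m inch '[[-0.004,0.012,0.01,0,0,0,1],[0,0,0.01,0,0,0,1],[0,0,0,0,0,0,1]]'; python3 d.py .506 .0288 .12 .326
python3 - <<'E'
from h import *
save("top","t2");save("scene","s2")
for c in("top","scene"):
  for n in("bracket","stud_top","stand"):
    for r in landmark_of(n,c): print(c,n,round(r["score"],2),np.round(r["xy"],1))
a=cv2.imread("pics/t2.png")[165:265,260:360];b=cv2.imread("pics/s2.png")[130:230,255:355]
r=lambda i:cv2.resize(i,(400,400),interpolation=cv2.INTER_CUBIC)
cv2.imwrite("pics/c2.png",np.hstack([r(a),r(b)]))
E
```

```text
clock: 6.3
position: [0.5043, 0.0389, 0.1165]
tool_rot: [3.141, -0.0, 0.326]
force: [0.4, 0.3, -2.6]
grip_width: 0.046
finger_force: 82.3
clock: 6.6
position: [0.504, 0.0287, 0.0952]
tool_rot: [-3.141, 0.002, 0.326]
force: [0.2, 0.5, -1.2]
grip_width: 0.0455
finger_force: 82.3
t 6.6 pos [0.504  0.0287 0.0952] [-3.141e+00  2.000e-03  3.260e-01] tool delta [ 0.0019  0.0005 -0.0248] turn [-0.001  0.002 -0.   ] F [ 0.2  0.5 -1.2] w 0.0455 82.3 q [ 0.06  0.55 -0.32  2.01  0.28  0.62 -1.68]
top bracket 0.65 [172.4 273.1]
top bracket 0.61 [215.8  98. ]
scene bracket 0.97 [297.9 193.3]
scene bracket 0.88 [429.7 254. ]
scene bracket 0.76 [366.2 173.4]
scene stud_top 0.87 [301.4 199.7]
scene stand 0.87 [304.1 212.4]
```

View pics/c2.png

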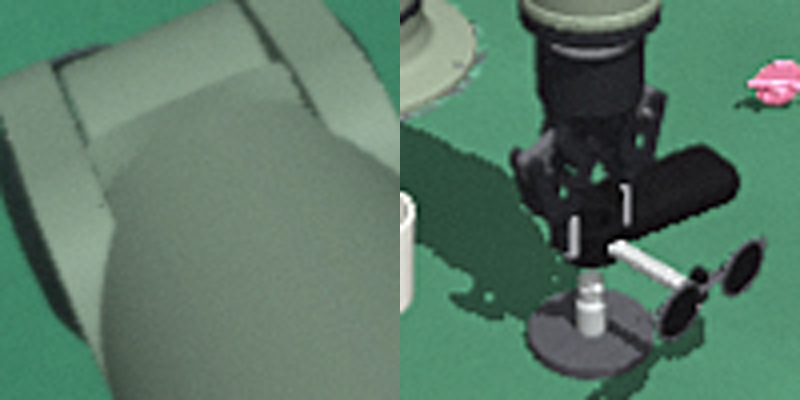

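The scene crop shows the hub hanging over the stud. The hub spans columns ~293–309 with its bottom at row ~196, and the post axis is at column ~303. I'll check this against the model.

Run:
```python
from m import *
a=cv2.imread("pics/s2.png")
c="scene"
for h in((.504,.0287),(.5025,.0295)): print("hub",box(c,*h,.024,.03,.0867))
for s in((.5055,.0288),(.504,.029),(.507,.028)): print(s,"post",box(c,*s,.0115,.026,.012),"stud",box(c,*s,.006,0.001,.063),"foot",box(c,*s,.05,.012))
print(proj(c,(.5055,.0288,.064)))
# edges of the post and foot and hub in grey rows
g=cv2.cvtColor(a,cv2.COLOR_BGR2GRAY)
for r in(182,186,190,194,206,208,210,212): print(r,g[r,286:316])
print("foot rows col303",g[214:230,303]); print("foot row 213",g[213,284:294],g[213,312:322])
```

```text
hub [293.7186 179.3606 309.9649 197.0731]
hub [293.7452 179.0324 309.9729 196.7197]
(0.5055, 0.0288) post [298.4378 202.664  305.8938 213.8268] stud [300.1737 197.1568 304.119  199.8533] foot [286.1721 201.464  318.1641 224.9977]
(0.504, 0.029) post [298.2832 202.3755 305.7325 213.528 ] stud [300.0153 196.8681 303.957  199.5601] foot [286.0305 201.1872 317.9941 224.6831]
(0.507, 0.028) post [298.4174 203.0072 305.8816 214.1824] stud [300.155  197.5    304.1047 200.2021] foot [286.1388 201.7932 318.1654 225.3721]
[302.1471 198.372 ]
182 [ 95  61  26  27  23  36  33  36  38  39  34  39  43  28  19  26  23  27
  24  20  23  27  32  22  37 175 110  20  31  32]
186 [ 64  68  64  82 130 116  51  25  24  21  18 113 186 117  25  19  22  24
  20  20  21  25  28  28  27  77  46  18  23  26]
190 [ 69  70  68  69  62  91  55  19  22  30  19 111 184 113  21  15  17  20
  23  23   9   0  72 191 251 144  81 107 108 128]
194 [ 68  69  70  71  70  71  69  70 120  80  69  92  90  47  17  22  27  17
  21  21  15  21  42 109 131 163 201 231 233 235]
206 [ 70  68  65  61  61  55  43  47  49  49  52  47  41 160 215 224 242 246
 249 217 131  94  96  99  95  98 101  99  99 114]
208 [ 65  68  88  61  76  58  47  43  43  46  47  47  45 100 140 165 173 181
 183 162 110  88  98  99  99 100 101 100 101  96]
210 [ 75  84  99  99  95  98  98  98  98 102  94  58  28 100 142 162 172 183
 183 182  98  54  67  98 105 102 102 102  88  99]
212 [ 88  86  96  97  94  96  95  95  95  96 100  99  85  99 141 167 176 183
 188 176  89  38  46  47  64  67  97 108 104  99]
foot rows col303 [117  93  96 100 100 100 102  99  85  72  78 123 136  98  67  55]
foot row 213 [128 101  53  79  96  97  96  97  99  97] [ 64  67  91 103 101 101 118  91  44  18]
```

```bash
python3 -m inch '[[0.002,0.0005,0.01,0,0,0,1],[0,0,0.012,0,0,0,1],[0,0,0.012,0,0,0,1],[0,0,0.008,0,0,0,1],[0,0,0,0,0,0,1]]'; python3 d.py .5055 .0288 .0205 .326
```

```text
clock: 7.5
position: [0.506, 0.0282, 0.0529]
tool_rot: [-3.141, 0.002, 0.326]
force: [-0.5, -0.3, -1.9]
grip_width: 0.0455
finger_force: 82.4
t 7.5 pos [0.506  0.0282 0.0529] [-3.141e+00  2.000e-03  3.260e-01] tool delta [-0.0002 -0.0007  0.0324] turn [-0.001  0.002 -0.   ] F [-0.5 -0.3 -1.9] w 0.0455 82.4 q [ 0.04  0.63 -0.28  2.02  0.32  0.53 -1.72]
```

No contact yet. I'll go past the shoulder in small steps.

```bash
python3 -m inch '[[0,0,0.005,0,0,0,1],[0,0,0.005,0,0,0,1],[0,0,0.004,0,0,0,1],[0,0,0,0,0,0,1]]'; python3 d.py .5055 .0288 .0205 .326
```

```text
clock: 7.9
position: [0.5066, 0.0282, 0.04]
tool_rot: [-3.141, 0.001, 0.326]
force: [0.1, -0.0, -2.1]
grip_width: 0.046
finger_force: 82.4
t 7.9 pos [0.5066 0.0282 0.04  ] [-3.141e+00  1.000e-03  3.260e-01] tool delta [-0.0008 -0.001   0.0195] turn [-0.     0.001 -0.   ] F [ 0.1 -0.  -2.1] w 0.046 82.4 q [ 0.03  0.65 -0.27  2.03  0.33  0.5  -1.73]
```

```bash
python3 -m inch '[[-0.0005,-0.0005,0.006,0,0,0,1],[0,0,0.006,0,0,0,1],[0,0,0.003,0,0,0,1],[0,0,0,0,0,0,1]]'; python3 -m inch '[[0,0,0.003,0,0,0,1],[0,0,0.002,0,0,0,1],[0,0,0,0,0,0,1]]';python3 d.py .5055 .0288 .0205 .326
```

```text
clock: 8.3
position: [0.5058, 0.0285, 0.0249]
tool_rot: [-3.141, 0.001, 0.326]
force: [1.1, -0.6, -1.9]
grip_width: 0.0459
finger_force: 82.4
clock: 8.6
position: [0.5063, 0.0285, 0.0211]
tool_rot: [3.141, -0.0, 0.326]
force: [-5.6, -0.4, 17.2]
grip_width: 0.0455
finger_force: 84.3
t 8.6 pos [0.5063 0.0285 0.0211] [ 3.141 -0.     0.326] tool delta [-0.0006 -0.0005  0.0006] turn [ 0. -0. -0.] F [-5.6 -0.4 17.2] w 0.0455 84.3 q [ 0.01  0.68 -0.25  2.03  0.35  0.46 -1.75]
```

Seated: 17 N upward at z 0.021. I'll release and retreat.

```bash
python3 -m inch '[[0,0,-0.001,0,0,0,0],[0,0,0,0,0,0,0],[0,0,0,0,0,0,0],[0,0,0,0,0,0,0],[0,0,0,0,0,0,0]]'; python3 -m inch '[[0,0,-0.03,0,0,0,0],[0,0,-0.04,0,0,0,0],[0,0,-0.05,0,0,0,0],[0,0,-0.05,0,0,0,0]]';python3 d.py .5115 -.317 .15 .326
```

```text
clock: 9.1
position: [0.5061, 0.0285, 0.0213]
tool_rot: [-3.142, 0.0, 0.326]
force: [-0.0, 1.0, 0.6]
grip_width: 0.0856
finger_force: 0.0
clock: 9.5
position: [0.5056, 0.0285, 0.1931]
tool_rot: [-3.141, 0.001, 0.326]
force: [0.8, -0.6, -0.4]
grip_width: 0.0856
finger_force: 0.0
t 9.5 pos [0.5056 0.0285 0.1931] [-3.141e+00  1.000e-03  3.260e-01] tool delta [-0.105   0.3292  0.043 ] turn [-0.     0.001  0.   ] F [ 0.8 -0.6 -0.4] w 0.0856 0.0 q [ 0.12  0.4  -0.38  1.93  0.2   0.84 -1.61]
```

```bash
python3 -m inch '[[-0.012,0.037,0,0,0,0,0],[-0.012,0.037,0,0,0,0,0],[-0.012,0.037,0,0,0,0,0],[-0.012,0.037,0,0,0,0,0],[-0.012,0.037,0,0,0,0,0]]';python3 -m inch '[[-0.012,0.037,0,0,0,0,0],[-0.012,0.037,0,0,0,0,0],[-0.012,0.037,0.015,0,0,0,0],[-0.009,0.033,0.03,0,0,0,0],[0,0,0,0,0,0,0]]'; python3 d.py .5115 -.317 .15 .326
python3 - <<'E'
from m import *
save("top","t3");save("scene","s3")
R={c:rects("cap",c) for c in("top","scene")}
for c in R:
    print(c,[(s,b) for s,b,m in R[c]],box(c,.5115,-.317,.019,.034))
c="top";B=max(rects("stand",c),key=lambda r:r[0])[1];print("stand",B,box(c,.5055,.0288,.05,.012))
for r in landmark_of("stud_top","top")+landmark_of("bracket","top"): print(r["xy"],onz("top",r["xy"],.064))
a=cv2.imread("pics/t3.png")[150:280,270:400];b=cv2.imread("pics/s3.png")[150:280,250:380]
r=lambda i:cv2.resize(i,(400,400),interpolation=cv2.INTER_CUBIC)
cv2.imwrite("pics/c3.png",np.hstack([r(a),r(b)]))
E
```

```text
clock: 10.0
position: [0.5082, -0.1676, 0.1915]
tool_rot: [3.142, -0.0, 0.326]
force: [1.2, 1.2, -0.4]
grip_width: 0.0855
finger_force: 0.0
clock: 10.5
position: [0.5092, -0.321, 0.1426]
tool_rot: [-3.14, 0.004, 0.321]
force: [-0.8, 1.2, -0.5]
grip_width: 0.0855
finger_force: 0.0
t 10.5 pos [ 0.5092 -0.321   0.1426] [-3.14   0.004  0.321] tool delta [ 0.0034 -0.0031 -0.0075] turn [-0.002  0.004 -0.006] F [-0.8  1.2 -0.5] w 0.0855 0.0 q [ 0.65  0.6  -0.27  1.73  0.21  0.84 -0.97]
top [(0.71, array([450., 223., 469., 240.])), (0.59, array([425., 183., 451., 207.]))] [451.7483 222.2422 473.1943 239.9185]
scene [(0.83, array([211., 248., 231., 271.])), (0.69, array([184., 239., 200., 258.]))] [183.4401 237.9494 199.8185 256.3238]
stand [290. 211. 334. 254.] [290.573  209.2004 334.0006 252.7652]
[311.6, 228.9] [0.5051 0.0301 0.064 ]
[217.6, 100.1] [0.7946 0.2517 0.064 ]
[172.2, 270.7] [0.4094 0.325  0.064 ]
[309.8, 229.7] [0.5033 0.034  0.064 ]
```

View pics/c3.png

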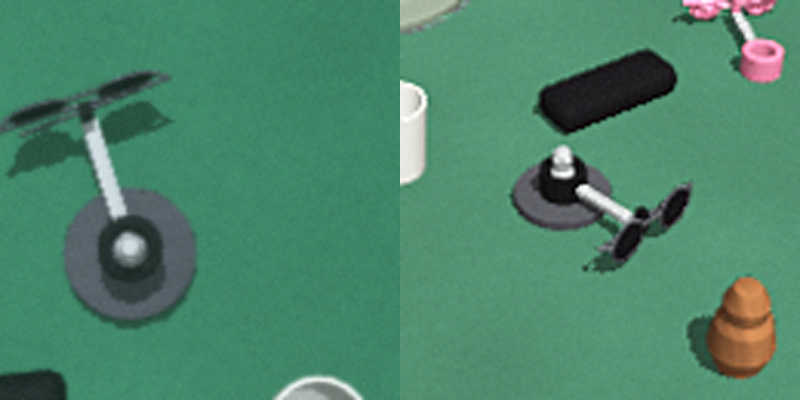

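The top view shows the bracket seated, with the hub concentric around the stud at about (312,230). Now I grip the cap.

```bash
python3 -m inch '[[0.003,-0.003,0.04,0,0,-0.006,0],[0,0,0.04,0,0,0,0],[0,0,0.03,0,0,0,0],[0,0,0.02,0,0,0,0],[0,0,0,0,0,0,0]]';python3 d.py .5112 -.317 .005 .326
```

```text
clock: 11.35
position: [0.513, -0.3117, 0.0145]
tool_rot: [-3.139, 0.002, 0.333]
force: [0.3, 1.0, 0.8]
grip_width: 0.0854
finger_force: 0.0
t 11.35 pos [ 0.513  -0.3117  0.0145] [-3.139e+00  2.000e-03  3.330e-01] tool delta [-0.0034  0.0044  0.0095] turn [-0.002  0.002  0.007] F [0.3 1.  0.8] w 0.0854 0.0 q [ 0.6   0.79 -0.23  1.79  0.28  0.61 -1.03]
```

```bash
python3 -m inch '[[-0.0035,0.0045,0.009,0,0,0.007,0],[0,0,0,0,0,0,0]]';python3 d.py .5112 -.317 .005 .326; python3 -m inch '[[0,0,0,0,0,0,1],[0,0,0,0,0,0,1],[0,0,0,0,0,0,1],[0,0,0,0,0,0,1],[0,0,0,0,0,0,1]]' 60;python3 -m inch '[[0,0,0,0,0,0,1],[0,0,0,0,0,0,1],[0,0,0,0,0,0,1]]' 100;python3 d.py .5112 -.317 .005 .326
```

```text
clock: 11.55
position: [0.5119, -0.3194, 0.0078]
tool_rot: [3.141, -0.0, 0.324]
force: [-0.1, -0.3, 0.2]
grip_width: 0.0852
finger_force: 0.0
t 11.55 pos [ 0.5119 -0.3194  0.0078] [ 3.141 -0.     0.324] tool delta [ 0.0001 -0.0025  0.0028] turn [ 0.001 -0.    -0.002] F [-0.1 -0.3  0.2] w 0.0852 0.0 q [ 0.61  0.8  -0.22  1.78  0.28  0.59 -1.03]
clock: 12.05
position: [0.5123, -0.3185, 0.0082]
tool_rot: [3.141, -0.0, 0.325]
force: [-2.3, 0.7, 11.8]
grip_width: 0.0364
finger_force: 58.9
clock: 12.35
position: [0.5123, -0.3185, 0.0084]
tool_rot: [3.141, -0.0, 0.325]
force: [-4.1, 2.3, 14.6]
grip_width: 0.0356
finger_force: 98.3
t 12.35 pos [ 0.5123 -0.3185  0.0084] [ 3.141 -0.     0.325] tool delta [-0.0006 -0.0018  0.0034] turn [ 0.001 -0.    -0.001] F [-4.1  2.3 14.6] w 0.0356 98.3 q [ 0.61  0.8  -0.22  1.78  0.28  0.59 -1.03]
```

```bash
python3 -m inch '[[0,0,-0.02,0,0,0,1],[0,0,-0.03,0,0,0,1],[0,0,-0.04,0,0,0,1],[0,0,-0.03,0,0,0,1],[0,0,0,0,0,0,1]]';python3 d.py .506 .029 .125 .326
```

```text
clock: 12.85
position: [0.5138, -0.3193, 0.1317]
tool_rot: [3.137, -0.004, 0.325]
force: [-0.2, 0.7, -0.2]
grip_width: 0.0356
finger_force: 99.8
t 12.85 pos [ 0.5138 -0.3193  0.1317] [ 3.137 -0.004  0.325] tool delta [ 0.1036 -0.3327  0.0056] turn [ 0.005 -0.004 -0.001] F [-0.2  0.7 -0.2] w 0.0356 99.8 q [ 0.65  0.62 -0.28  1.74  0.22  0.81 -0.98]
```

```bash
python3 -m inch '[[0.0115,-0.037,0,0,0,0,1],[0.0115,-0.037,0,0,0,0,1],[0.0115,-0.037,0,0,0,0,1],[0.0115,-0.037,0,0,0,0,1],[0.0115,-0.037,0,0,0,0,1]]';python3 -m inch '[[0.0115,-0.037,0,0,0,0,1],[0.0115,-0.037,0,0,0,0,1],[0.0115,-0.037,0,0,0,0,1],[0.0115,-0.037,0,0,0,0,1],[0,0,0,0,0,0,1]]'; python3 -m inch '[[0,0,0,0,0,0,1],[0,0,0,0,0,0,1]]'; python3 d.py .506 .029 .08 .326
```

```text
clock: 13.35
position: [0.507, -0.1232, 0.1271]
tool_rot: [-3.141, 0.0, 0.325]
force: [0.5, 0.5, -0.9]
grip_width: 0.0352
finger_force: 99.9
clock: 13.85
position: [0.5035, 0.0357, 0.1272]
tool_rot: [-3.14, -0.001, 0.331]
force: [0.9, -0.7, 0.1]
grip_width: 0.0351
finger_force: 100.0
clock: 14.05
position: [0.5037, 0.0293, 0.1271]
tool_rot: [3.141, 0.001, 0.324]
force: [-0.5, 0.2, -1.5]
grip_width: 0.0351
finger_force: 100.0
t 14.05 pos [0.5037 0.0293 0.1271] [3.141e+00 1.000e-03 3.240e-01] tool delta [0.0021 0.001  0.0471] turn [ 0.     0.001 -0.002] F [-0.5  0.2 -1.5] w 0.0351 100.0 q [ 0.05  0.49 -0.3   1.99  0.22  0.68 -1.64]
```

```bash
python3 -m inch '[[0.002,0.001,0.015,0,0,-0.002,1],[0,0,0.02,0,0,0,1],[0,0,0.008,0,0,0,1],[0,0,0,0,0,0,1],[0,0,0,0,0,0,1]]'; python3 d.py .506 .029 .08 .326
python3 - <<'E'
from m import *
save("scene","s4")
for h in(.5045,.506,.5075): print(h,"cap",box("scene",h,.029,.019,.034,.075),"stand",box("scene",h,.029,.05,.012))
print(proj("scene",(.5055,.0288,.064)))
a=cv2.imread("pics/s4.png")[165:235,270:350]
cv2.imwrite("pics/c4.png",cv2.resize(a,(640,560),interpolation=cv2.INTER_CUBIC))
E
```

```text
clock: 14.55
position: [0.5062, 0.0295, 0.0848]
tool_rot: [3.142, -0.0, 0.326]
force: [-0.8, 0.2, -0.5]
grip_width: 0.0357
finger_force: 100.0
t 14.55 pos [0.5062 0.0295 0.0848] [ 3.142 -0.     0.326] tool delta [-0.0004  0.0004  0.0048] turn [ 0. -0.  0.] F [-0.8  0.2 -0.5] w 0.0357 100.0 q [ 0.03  0.57 -0.27  2.01  0.26  0.59 -1.67]
0.5045 cap [295.6135 182.4841 308.4201 199.198 ] stand [286.0971 201.2737 318.0695 224.7813]
0.506 cap [295.8327 182.7468 308.6505 199.477 ] stand [286.2973 201.5334 318.296  225.0763]
0.5075 cap [296.0524 183.01   308.8814 199.7564] stand [286.4978 201.7935 318.5229 225.3719]
[302.1471 198.372 ]
```

View pics/c4.png

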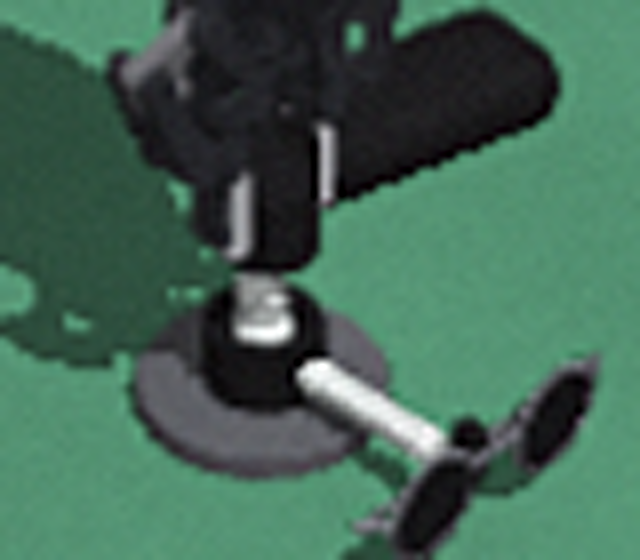

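Scene crop: the cap's bottom edge is at row 199 and its right edge at column 310, centred on the stud within about 1 px. I'll lower it onto the tip.

```bash
python3 -m inch '[[0,0,0.006,0,0,0,1],[0,0,0.005,0,0,0,1],[0,0,0.003,0,0,0,1],[0,0,0,0,0,0,1]]' 120; python3 d.py .506 .029 .054 .326;  python3 -m inch '[[0,0,0.002,0,0,0,1],[0,0,0.002,0,0,0,1],[0,0,0,0,0,0,1]]'; python3 d.py .506 .029 .054 .326
```

```text
clock: 15.0
position: [0.5055, 0.0297, 0.0699]
tool_rot: [3.142, 0.001, 0.327]
force: [-1.3, -1.6, -0.2]
grip_width: 0.035
finger_force: 120.4
t 15.0 pos [0.5055 0.0297 0.0699] [3.142e+00 1.000e-03 3.270e-01] tool delta [0.0003 0.0008 0.0159] turn [0.    0.001 0.001] F [-1.3 -1.6 -0.2] w 0.035 120.4 q [ 0.02  0.59 -0.26  2.02  0.28  0.56 -1.68]
clock: 15.3
position: [0.5061, 0.0296, 0.0673]
tool_rot: [3.141, 0.0, 0.326]
force: [-7.3, -3.8, 23.9]
grip_width: 0.035
finger_force: 123.3
t 15.3 pos [0.5061 0.0296 0.0673] [3.141 0.    0.326] tool delta [-0.0003  0.0005  0.0133] turn [0.001 0.    0.   ] F [-7.3 -3.8 23.9] w 0.035 123.3 q [ 0.02  0.6  -0.26  2.02  0.28  0.55 -1.68]
```

```bash
python3 -m inch '[[0,0,-0.0025,0,0,0,1],[-0.0005,0.0015,0,0,0,0,1],[0,0,0,0,0,0,1]]'; python3 d.py .506 .029 .054 .326;  python3 -m inch '[[0,0,0.0015,0,0,0,1],[0,0,0.001,0,0,0,1],[0,0,0,0,0,0,1]]'; python3 d.py .506 .029 .054 .326
```

```text
clock: 15.6
position: [0.5059, 0.0284, 0.069]
tool_rot: [-3.141, 0.0, 0.327]
force: [-5.5, -0.6, 5.1]
grip_width: 0.0352
finger_force: 120.6
t 15.6 pos [0.5059 0.0284 0.069 ] [-3.141  0.     0.327] tool delta [ 0.0003 -0.0005  0.015 ] turn [-0.     0.     0.001] F [-5.5 -0.6  5.1] w 0.0352 120.6 q [ 0.02  0.59 -0.26  2.02  0.28  0.56 -1.68]
clock: 15.9
position: [0.5061, 0.0285, 0.0672]
tool_rot: [3.141, -0.0, 0.327]
force: [-10.1, -0.4, 24.7]
grip_width: 0.035
finger_force: 123.8
t 15.9 pos [0.5061 0.0285 0.0672] [ 3.141 -0.     0.327] tool delta [ 0.0001 -0.0005  0.0132] turn [ 0.    -0.     0.001] F [-10.1  -0.4  24.7] w 0.035 123.8 q [ 0.02  0.6  -0.26  2.02  0.28  0.55 -1.68]
```

```bash
python3 -m inch '[[0,0,-0.0025,0,0,0,1],[-0.002,-0.0006,0,0,0,0,1],[0,0,0,0,0,0,1]]'; python3 d.py .504 .0285 .054 .326;  python3 -m inch '[[0,0,0.0015,0,0,0,1],[0,0,0.001,0,0,0,1],[0,0,0,0,0,0,1]]'; python3 d.py .504 .0285 .054 .326
```

```text
clock: 16.2
position: [0.5041, 0.0283, 0.0688]
tool_rot: [-3.142, -0.001, 0.327]
force: [0.2, 1.0, -0.2]
grip_width: 0.035
finger_force: 120.4
t 16.2 pos [0.5041 0.0283 0.0688] [-3.142e+00 -1.000e-03  3.270e-01] tool delta [-0.0001 -0.0002  0.0148] turn [-0.    -0.001  0.001] F [ 0.2  1.  -0.2] w 0.035 120.4 q [ 0.02  0.59 -0.26  2.03  0.28  0.55 -1.68]
clock: 16.5
position: [0.5038, 0.0283, 0.0661]
tool_rot: [-3.141, 0.0, 0.327]
force: [-1.4, 0.4, -0.9]
grip_width: 0.0353
finger_force: 120.4
t 16.5 pos [0.5038 0.0283 0.0661] [-3.141  0.     0.327] tool delta [ 0.0002 -0.0002  0.0121] turn [-0.     0.     0.001] F [-1.4  0.4 -0.9] w 0.0353 120.4 q [ 0.02  0.6  -0.26  2.03  0.28  0.55 -1.68]
```

The cap now slides freely over the stud. I'll step down to the catch, watching the force on each step.

```bash
python3 -m inch '[[0,0,0.001,0,0,0,1],[0,0,0,0,0,0,1]]'|sed -n '1,4p';python3 -m inch '[[0,0,0.001,0,0,0,1],[0,0,0,0,0,0,1]]'|sed -n '1,4p';python3 -m inch '[[0,0,0.001,0,0,0,1],[0,0,0,0,0,0,1]]'|sed -n '1,4p';python3 -m inch '[[0,0,0.001,0,0,0,1],[0,0,0,0,0,0,1]]'|sed -n '1,4p'
```

```text
clock: 16.7
position: [0.5036, 0.0282, 0.0653]
tool_rot: [-3.142, 0.001, 0.327]
force: [-4.1, -0.1, 2.1]
clock: 16.9
position: [0.5036, 0.0282, 0.0643]
tool_rot: [-3.142, 0.001, 0.327]
force: [-4.7, -1.2, 3.8]
clock: 17.1
position: [0.5037, 0.0282, 0.0633]
tool_rot: [-3.142, 0.001, 0.327]
force: [-3.3, 0.1, 0.5]
clock: 17.3
position: [0.5037, 0.0282, 0.0622]
tool_rot: [-3.141, 0.001, 0.327]
force: [-3.6, -0.3, -0.9]
```

```bash
python3 -m inch '[[-0.0007,-0.0002,0.001,0,0,0,1],[0,0,0,0,0,0,1]]'|sed -n '1,4p';python3 -m inch '[[0,0,0.001,0,0,0,1],[0,0,0,0,0,0,1]]'|sed -n '1,4p';python3 -m inch '[[0,0,0.001,0,0,0,1],[0,0,0,0,0,0,1]]'|sed -n '1,4p';python3 -m inch '[[0,0,0.001,0,0,0,1],[0,0,0,0,0,0,1]]'|sed -n '1,4p'
```

```text
clock: 17.5
position: [0.5032, 0.0282, 0.0612]
tool_rot: [-3.142, 0.0, 0.327]
force: [-2.2, -0.8, -2.3]
clock: 17.7
position: [0.5032, 0.0282, 0.0602]
tool_rot: [-3.142, 0.0, 0.327]
force: [-0.9, -0.1, -3.5]
clock: 17.9
position: [0.5032, 0.0282, 0.0591]
tool_rot: [-3.141, 0.0, 0.327]
force: [-1.0, -0.7, -7.0]
clock: 18.1
position: [0.5031, 0.0283, 0.0581]
tool_rot: [-3.141, 0.0, 0.327]
force: [-0.9, -0.7, -8.5]
```

```bash
python3 -m inch '[[0,0,0.001,0,0,0,1],[0,0,0,0,0,0,1]]'|sed -n '1,4p';python3 -m inch '[[0,0,0.001,0,0,0,1],[0,0,0,0,0,0,1]]'|sed -n '1,4p';python3 -m inch '[[0,0,0.001,0,0,0,1],[0,0,0,0,0,0,1]]'|sed -n '1,4p';python3 -m inch '[[0,0,0.001,0,0,0,1],[0,0,0,0,0,0,1]]'|sed -n '1,4p'
```

```text
clock: 18.3
position: [0.503, 0.0282, 0.0571]
tool_rot: [-3.141, 0.001, 0.327]
force: [-2.1, -1.2, -8.5]
clock: 18.5
position: [0.5033, 0.0283, 0.0564]
tool_rot: [-3.142, -0.0, 0.327]
force: [-2.1, -0.0, -3.6]
clock: 18.7
position: [0.5037, 0.0284, 0.0555]
tool_rot: [-3.142, -0.001, 0.327]
force: [0.2, 0.7, -0.9]
clock: 18.9
position: [0.5036, 0.0284, 0.0545]
tool_rot: [3.142, -0.001, 0.327]
force: [-0.3, -0.3, 0.0]
```

```bash
for i in 1; do python3 -m inch '[[0,0,0.001,0,0,0,1],[0,0,0,0,0,0,1]]'|sed -n '1,4p'; done; python3 -m inch '[[0,0,0.0005,0,0,0,1],[0,0,0,0,0,0,1]]'|sed -n '1,4p';python3 -m inch '[[0,0,0.0005,0,0,0,1],[0,0,0,0,0,0,1]]'|sed -n '1,4p'
```

```text
clock: 19.1
position: [0.5037, 0.0284, 0.0543]
tool_rot: [3.141, -0.001, 0.327]
force: [-4.5, 0.1, 20.1]
clock: 19.3
position: [0.5037, 0.0284, 0.0542]
tool_rot: [3.141, -0.001, 0.327]
force: [-8.5, 0.5, 31.0]
clock: 19.5
position: [0.5038, 0.0284, 0.0541]
tool_rot: [3.141, -0.002, 0.327]
force: [-11.3, -1.4, 43.4]
```

Hard stop at the predicted home height. I'll back the push off to about 18 N and check with a picture.

```bash
python3 -m inch '[[0,0,-0.001,0,0,0,1],[0,0,0,0,0,0,1],[0,0,0,0,0,0,1],[0,0,0,0,0,0,1]]'
python3 - <<'E'
from m import *
save("scene","s5");print(box("scene",.5045,.0285,.019,.034,.046),telemetry.observe()["force"])
a=cv2.imread("pics/s5.png")[165:235,270:350]
cv2.imwrite("pics/c5.png",cv2.resize(a,(640,560),interpolation=cv2.INTER_CUBIC))
E
```

```text
clock: 19.9
position: [0.5037, 0.0284, 0.0543]
tool_rot: [3.141, -0.001, 0.327]
force: [-4.6, -0.8, 20.9]
grip_width: 0.0348
finger_force: 122.7
[295.5924 190.249  308.1948 206.7448] [-4.899  -0.0455 20.9547]
```

View pics/c5.png

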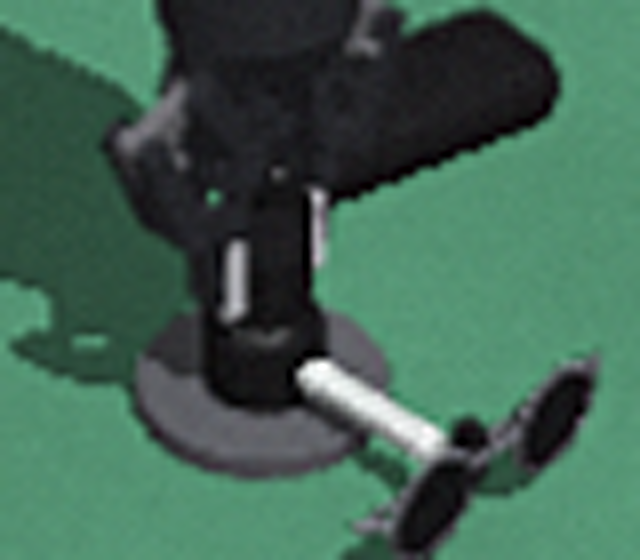

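The cap's rim is at about row 207 (home predicts 206.7), just above the flat hub, and the push holds steady at about 20 N.

```bash
python3 -c "
from workcell import bot
print(bot.job_done())"
```

```text
the job is handed in; nothing more can be done
None
```

The job is handed in, with no verdict returned: the bracket is flat on the foot, the cap went past the catch to its hard stop at the expected home height, and the gripper is still pressing it with about 20 N.

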